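Unhook the squat ink can and stand it on the slab

TASK

Two ink cans hang by their stirrup handles on safety hooks in the print shop. Take the squat one, not the tall one: press its handle back against the hook's sprung keeper to open it, lift the handle up past the hook's nose and draw the can off the hook, then set it down upright in the middle of the stone ink slab, without dropping it, and let go.

Things in the scene. Friction and masses are not known exactly. Their poses are not given: they have to be found in the camera images.
- squat_can: Squat ink can, 70 mm dia, 56 mm tall, 0.35 kg, hanging 67 mm above the table (tall twin: 100 mm). Origin: centre of underside, z up. Rigid flat-steel stirrup stands on the lid in its y-z plane: two sides 14 mm wide in x, outsides 54 mm apart (grip across them, along y, about 14 mm below the top); crossbar underside z=128, top z=134 mm. Axes start parallel to the stand's, within 5 deg.
- hook_stand: Fixed steel stand carrying the squat can (the other is alike). Origin: on the table below the hook's throat; x runs from nose back to post, y along the crossbar, z up. Arm 12 mm wide, top (throat floor) z=195, ends x=-19; nose over the throat x=-19 to 5, z=206 to 213; lug under the arm x=4 to 18, down to z=166, inside the stirrup; post x=85 to 105, up to z=195; base x=-10 to 120, 80 wide (mm).
- hook_stand_keeper (a joint): Sprung keeper, a steel plate 20 mm wide, top z=215 mm, shutting the throat at x=9 mm of the stand. Rad: 0 shut; it swings back along stand +x, up to 1.05; opening takes 2 to 4 N. To unhook: push the can 20 mm (15 to 28) along stand +x (keeper then near 0.7), lift 31 mm (22 to 40; more hits the lug), draw 80 mm or more along -x before rising or turning. It shuts itself.
- slab: Fixed square slab of pale stone, 120 by 120 mm, 15 mm thick, on the table between the two stands. Origin: centre of its underside; the can goes on its top face, 15 mm above the table.
There are look-alikes about, which are no part of the job. Leave any green or turquoise look-alike of the hook_stand alone. What is shaped like the squat_can but green is not meant.

How it is judged:
By the outcome, as a careful person would: the job done as asked, in the order asked, and still so for the second after the job is handed in, with the robot touching nothing.
It also fails if it takes over 38 s, if anything falls off the work surface, if the arm or the gripper's body presses on something with over 40 N, if the wrist force passes 120 N, or if a joint passes its speed limit or range.

ROBOT

A 6-joint arm with a two-finger parallel gripper is mounted at the origin on the work surface. World frame = base frame: x ahead of the robot, y to its left, z up, the work surface at z = 0. Lengths are in m, angles in degrees, forces in N, time in s.
With the tool pointing down it reaches from about 0.325 to 0.775 m from the base axis. Payload 5.5 kg.
Tool frame: the origin (TCP) lies between the finger pads; the fingertips stand 22 mm ahead of it and the grasp point (between the pads) lies 3 mm ahead of it (ctrl.tip_extent is the z of the fingertips in the tool frame, in m); z points along the fingers, y is the line along which they close (so a half turn about z gives the same grasp; the last joint's range is limited). The gripper opens to 88 mm and grips with 3 to 60 N. Pads are 20 mm wide; open, the fingers measure 115 mm over their backs; the gripper's body (75 mm by 178 mm) begins 61 mm behind the grasp point.
Start: joints at [-77.447, 5.22, 70.514, -0, 104.267, -3.249], TCP at [0.163, -0.577, 0.245] pointing down, gripper open.
Joint ranges: [-164.24, 164.24], [-49.07, 125.15], [9.68, 141.18], [-86.29, 266.29], [3.28, 154.24], [-151.56, 151.56]. Speed limits (degrees/s): [147.25, 147.25, 172.46, 180, 180, 180].

INTERFACE

Orientations are given as a 3x3 rotation matrix whose columns are the frame's x, y, z axes.
In Python, from bench import ctrl gives the robot as it stands. Calls block until the motion is done:
- ctrl.reach(position, orientation): joint-space move of the TCP to a pose.
- ctrl.move_l(position, vel=0.15, ori=None): straight line of the TCP; ori=None keeps the orientation; vel is the mean speed in m/s.
- ctrl.set_joints(angles): joint-space move.
- ctrl.gripper_to(opening): finger opening in m; the grip force is fixed at half the most; returns when the fingers have stopped.
- ctrl.wait(seconds).
- ctrl.ik(position, orientation): joint angles nearest the present ones, or None.
- ctrl.capture(name): name is "scene" or "top" or "wrist"; returns the picture (420x560x3 uint8, red, green, blue); there is no depth.
- ctrl.calibration(name): a dict with "camera_matrix" (3x3 intrinsics, pixels), "camera_from_world" (4x4, takes a point from world to camera coordinates); the wrist camera has in their place "mount" (4x4, takes a point from camera to tool coordinates, whose origin is the TCP and whose axes are the flange's). Camera axes: x right, y up, looking along -z (the intrinsics and any distortion apply to the point x, -y, -z); pixel columns grow to the right and rows downward; lengths in m; the calibration is good to about 2 mm. A picture is of the moment at which its call begins: read the wrist's pose just before it. calibration takes no time and is no camera call.
A pose or a line that the arm cannot do raises ctrl.IKError and nothing moves.
- ctrl.close_job(): hands the job in; it is judged then, once.
Trained networks look in the newest picture that a camera, given by its name, has taken for a name from the list of things; names that differ only in an ending like _2 or _b are one class to them, and where a whole thing is asked for, a point or a joint stands for the part that bears it (a point fixed in the world has none). Each returns a list of dicts, best first, with "conf" (0 to 1); they miss things now and then, are a little off and sometimes report something else, mostly with a low value. They report only what shows in the picture. A call takes as long as a camera call. They do not tell look-alikes from the thing itself.
- ctrl.spot_in(camera, name): "box" ([left, top, right, bottom] in pixels, round what is visible of it).
- ctrl.place_of(camera, name): "at" ([column, row] in pixels: a listed point, or the origin of a listed thing).
Readings, each from a call of its own:
- ctrl.current_time_s(): time.
- ctrl.current_joints(): joint angles.
- ctrl.current_joint_vel(): joint speeds.
- ctrl.current_tau(): joint torques, N m.
- ctrl.current_tool_pos(): TCP position.
- ctrl.current_tool_rot(): TCP orientation.
- ctrl.current_wrist_force(): force on the tool from outside, world axes, zero at the start.
- ctrl.current_wrist_torque(): the same for the moment, N m.
- ctrl.current_gripper_width(): finger opening in m.
- ctrl.current_grip_force(): force on a finger pad.
Only numpy, scipy, OpenCV 4.12 (cv2) and the standard library are available. Lean on these libraries where they do the work, as an engineer would, in place of code of your own. Each camera call takes 0.05 s, during which the arm holds its last target. There are 200 camera calls.

## Working session

There is one attempt and no reset: what is moved stays moved. The work goes in short steps, each a Python script; the robot and the scene stay as the last script left them, time stands still between calls to the robot, and variables do not carry over. Pictures are saved under pics/ and viewed, at most 10 in all, crops included, and the job is handed in when it is done.

```bash
mkdir -p pics; ls
cat > h.py <<'E'
import numpy as np, cv2
from bench import ctrl
def save(img,n): cv2.imwrite('pics/'+n,cv2.cvtColor(img,cv2.COLOR_RGB2BGR))
def cam(name):
    c=ctrl.calibration(name); K=np.array(c['camera_matrix'])
    if 'mount' in c:
        T=np.eye(4);T[:3,:3]=ctrl.current_tool_rot();T[:3,3]=ctrl.current_tool_pos()
        W=np.linalg.inv(T@np.array(c['mount']))
    else: W=np.array(c['camera_from_world'])
    D=np.array(next((c[k] for k in c if 'dist' in k),np.zeros(5)),float)
    return K,W,D
def ray(C,px):
    K,W,D=C; u=cv2.undistortPoints(np.array([[px]],float),K,D)[0,0]
    d=W[:3,:3].T@np.array([u[0],-u[1],-1.]); o=-W[:3,:3].T@W[:3,3]
    return o,d/np.linalg.norm(d)
def atz(C,px,z):
    o,d=ray(C,px); return o+d*(z-o[2])/d[2]
def tri(rs):
    A=sum(np.eye(3)-np.outer(d,d) for o,d in rs); b=sum((np.eye(3)-np.outer(d,d))@o for o,d in rs)
    return np.linalg.solve(A,b)
def proj(C,p):
    K,W,D=C; q=W[:3,:3]@np.array(p)+W[:3,3]
    return cv2.projectPoints(np.array([[q[0],-q[1],-q[2]]]),np.zeros(3),np.zeros(3),K,D)[0].ravel()
E
python3 - <<'E'
from h import *
a=ctrl.capture('scene');b=ctrl.capture('top')
save(a,'scene0.png');save(b,'top0.png')
print({k:v for k,v in ctrl.calibration('top').items()}.keys())
for c in('scene','top'):
    C=cam(c);print(c,'cam pos',-C[1][:3,:3].T@C[1][:3,3])
    for n in('squat_can','hook_stand','hook_stand_keeper','slab'):
        print(n,[(np.round(r['at']),round(r['conf'],2),np.round(atz(C,r['at'],{'squat_can':.067}.get(n,0)),3)[:2]) for r in ctrl.place_of(c,n)],
         [(np.round(r['box']),round(r['conf'],2)) for r in ctrl.spot_in(c,n)])
E
```

```text
pics
dict_keys(['camera_matrix', 'camera_from_world'])
scene cam pos [0.48071617 1.30000571 1.10186325]
squat_can [(array([238., 231.]), 0.61, array([0.627, 0.203])), (array([223., 281.]), 0.55, array([0.649, 0.389]))] [(array([212., 245., 238., 293.]), 0.73)]
hook_stand [(array([237., 242.]), 0.87, array([0.636, 0.178])), (array([296., 377.]), 0.62, array([0.458, 0.618])), (array([338., 218.]), 0.6, array([0.333, 0.057]))] [(array([243., 320., 301., 396.]), 0.79), (array([300., 159., 354., 234.]), 0.74), (array([197., 186., 243., 262.]), 0.72)]Traceback (most recent call last):
  File "<stdin>", line 8, in <module>
ValueError: it knows: hook_stand, slab, squat_can
```

Run:
```python
from h import *
a=ctrl.capture('top')
C=cam('top')
for n in('squat_can','hook_stand','slab'):
        print(n,[(np.round(r['at']),round(r['conf'],2),np.round(atz(C,r['at'],{'squat_can':.067}.get(n,0)),3)[:2]) for r in ctrl.place_of('top',n)],
         [(np.round(r['box']),round(r['conf'],2)) for r in ctrl.spot_in('top',n)])
print(-C[1][:3,:3].T@C[1][:3,3])
ctrl.capture('scene');print([ (r['at'],r['conf'],atz(cam('scene'),r['at'],0)) for r in ctrl.place_of('scene','slab')])
```

```text
squat_can [(array([224., 164.]), 0.91, array([0.633, 0.328])), (array([274., 166.]), 0.6, array([0.624, 0.198]))] [(array([208., 136., 237., 173.]), 0.77), (array([259., 150., 289., 179.]), 0.59)]
hook_stand [(array([274., 167.]), 0.8, array([0.636, 0.201])), (array([121., 230.]), 0.8, array([0.471, 0.615])), (array([329., 281.]), 0.75, array([0.325, 0.058]))] [(array([ 84., 180., 134., 235.]), 0.78), (array([250., 108., 280., 174.]), 0.65), (array([295., 237., 349., 294.]), 0.56)]
slab [(array([351., 193.]), 0.91, array([ 0.562, -0.009]))] [(array([326., 170., 373., 220.]), 0.69), (array([257., 151., 286., 180.]), 0.43)]
[0.33763591 0.1840967  1.27840263]
[([265.9, 201.9], 0.57, array([ 0.56016515, -0.00887815,  0.        ]))]
```

View pics/scene0.png

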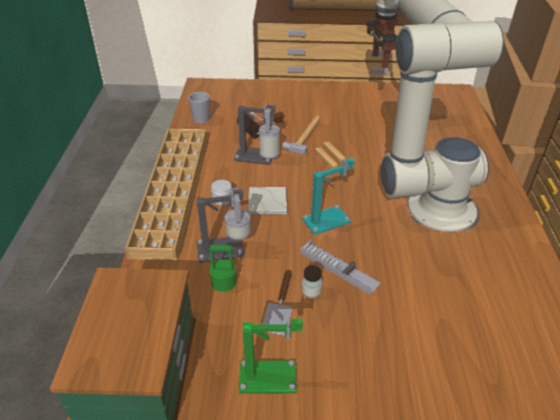

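View pics/top0.png

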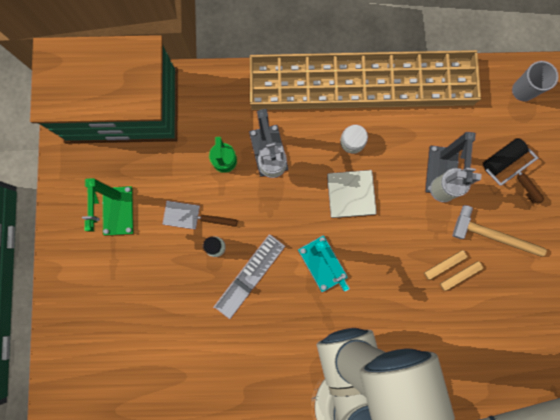

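The scene shows two dark grey stands, each holding a grey can.

Candidates:
- Grey can on the left stand: scene (238,224), top (271,160).
- Grey can on the right stand: scene (270,140), top (452,185). It looks taller.
- Green can: scene (223,272), top (223,155).
- Loose grey pot: scene (221,192), top (354,138).

The turquoise and green stands are look-alikes. I choose the can on the left stand, and will check it in one crop.

Run:
```python
from h import *
a=cv2.imread('pics/scene0.png')
cv2.imwrite('pics/crop1.png',np.hstack([cv2.resize(a[180:270,185:275],(400,400),interpolation=cv2.INTER_CUBIC),cv2.resize(a[90:180,220:310],(400,400),interpolation=cv2.INTER_CUBIC)]))
c=ctrl.calibration('wrist');print(np.round(c['mount'],3),c['camera_matrix'])
```

```text
[[ 0.     0.963  0.268  0.073]
 [ 1.    -0.    -0.001  0.001]
 [-0.001  0.268 -0.963 -0.14 ]
 [ 0.     0.     0.     1.   ]] [[356.79160426   0.         275.84764683]
 [  0.         356.79160426 204.30071171]
 [  0.           0.           1.        ]]
```

View pics/crop1.png

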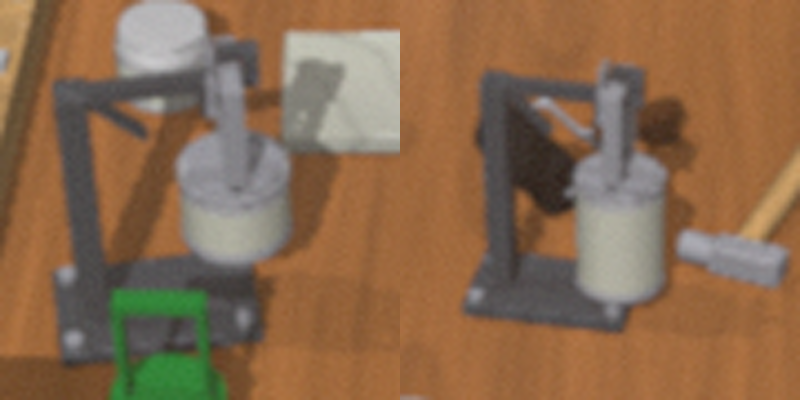

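The left can is squat with the crossbar on the hook, and the right one is tall with a long body. The choice stands: the left can, scene (238,224). Next is a close look with the wrist camera from two places.

Run:
```python
from h import *
for s in(1,-1):
    R=np.array([[s,0,0],[0,-s,0],[0,0,-1.]]); print(s,ctrl.ik([.5,.2,.36],R),ctrl.ik([.63,.2,.25],R),ctrl.ik([.56,0,.2],R))
```

```text
1 [ 1.81815517e+01 -1.08403582e+00  6.50973429e+01 -2.54444375e-14
  1.15986693e+02  1.08181552e+02] [ 1.46640704e+01  1.50064511e+01  5.90490864e+01 -2.54444375e-14
  1.05944463e+02  1.04664070e+02] [-3.48081308e+00 -1.21057485e+00  8.16075592e+01 -2.54444375e-14
  9.96030157e+01  8.65191869e+01]
-1 [ 1.81815517e+01 -1.08403582e+00  6.50973429e+01 -2.54444375e-14
  1.15986693e+02 -7.18184483e+01] [ 1.46640704e+01  1.50064511e+01  5.90490864e+01 -2.54444375e-14
  1.05944463e+02 -7.53359296e+01] [-3.48081308e+00 -1.21057485e+00  8.16075592e+01 -2.54444375e-14
  9.96030157e+01 -9.34808131e+01]
```

Run:
```python
from h import *
p=np.array(ctrl.current_tool_pos()); ctrl.move_l([p[0]*.85,p[1]*.85,.38],vel=.25)
R=np.diag([-1,1,-1.])
for i,q in enumerate([[.57,.24,.36],[.57,.15,.36]]):
    ctrl.reach(q,R); C=cam('wrist'); a=ctrl.capture('wrist'); save(a,f'w{i}.png')
    np.savez(f'w{i}.npz',K=C[0],W=C[1],D=C[2])
    for n in('squat_can','hook_stand'):
        print(i,n,[(np.round(r['at'],1),round(r['conf'],2),np.round(atz(C,r['at'],{'squat_can':.067}.get(n,0)),3)[:2]) for r in ctrl.place_of('wrist',n)])
print(ctrl.current_time_s())
a=[cv2.imread(f'pics/w{i}.png') for i in(0,1)]
cv2.imwrite('pics/w01.png',cv2.resize(np.vstack(a),None,fx=.7,fy=.7,interpolation=cv2.INTER_AREA))
```

```text
0 squat_can [(array([247.4, 212.2]), 0.89, array([0.629, 0.202])), (array([345.1, 217.7]), 0.65, array([0.636, 0.326]))]
0 hook_stand []
1 squat_can [(array([406.4, 216.5]), 0.59, array([0.635, 0.314]))]
1 hook_stand []
5.275
```

View pics/w0.png

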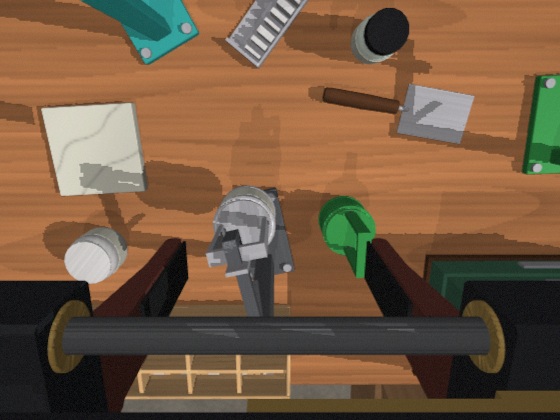

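View pics/w1.png

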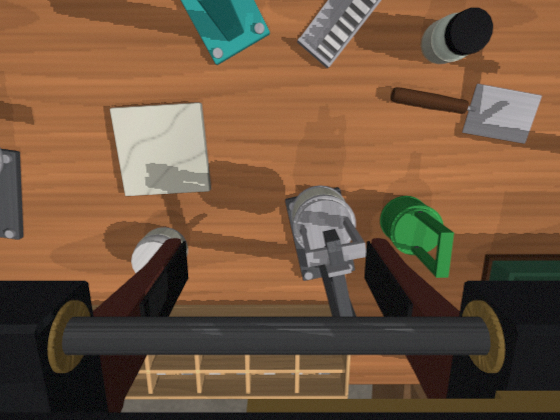

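Both wrist views show the squat can on its dark stand, with the crossbar near w0 (240,258) and w1 (336,258). The post lies away from the robot and the slab is at w0 (95,148). The stand is yawed by roughly 10°, so I zoom in to measure it.

Run:
```python
import cv2,numpy as np
a=cv2.imread('pics/w0.png')[170:310,195:305];b=cv2.imread('pics/w1.png')[170:310,275:385]
f=lambda i:cv2.resize(i,(400,509),interpolation=cv2.INTER_CUBIC)
m=np.hstack([f(a),f(b)]); m=np.clip(m.astype(float)*1.4,0,255).astype(np.uint8); cv2.imwrite('pics/z.png',m)
```

```text
(no output)
```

View pics/z.png

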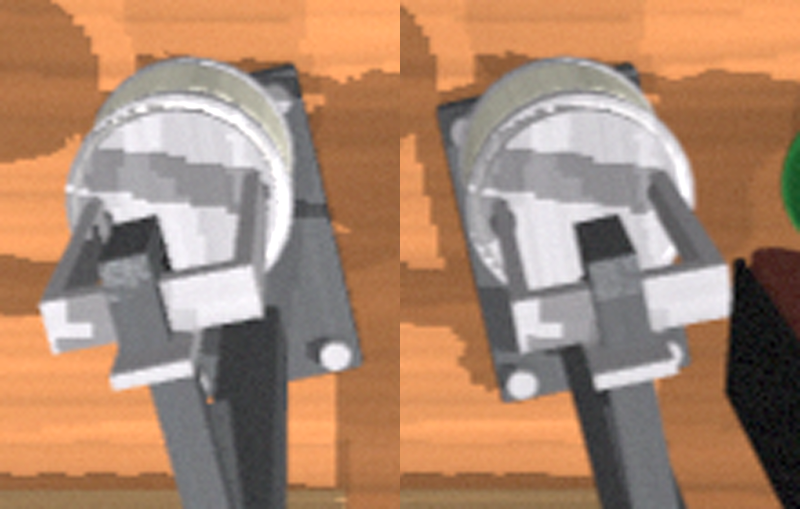

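Run:
```python
from h import *
L=[np.load(f'w{i}.npz') for i in(0,1)]; C=[(l['K'],l['W'],l['D']) for l in L]
off=[np.array([195,170]),np.array([275,170])]
s=400/110
P={'FL':((43,305),(116,303)),'FR':((260,268),(327,265)),'BR':((262,318),(330,312)),'BL':((56,353),(127,350))}
T={}
for k,(u,v) in P.items():
    T[k]=tri([ray(C[0],np.array(u)/s+off[0]),ray(C[1],np.array(v)/s+off[1])]); print(k,np.round(T[k],4))
m=sum(T.values())/4; print('crossbar centre',m)
d=(T['FR']+T['BR']-T['FL']-T['BL'])/2; print('len',np.linalg.norm(d),'yaw can',np.degrees(np.arctan2(-d[0],d[1])))
for c,o,u,v in((0,off[0],(292,65),(360,360)),(1,off[1],(40,104),(105,402))):
    a,b=[atz(C[c],np.array(q)/s+o,.01) for q in(u,v)]; e=b-a; print('base edge',a,b,np.linalg.norm(e),np.degrees(np.arctan2(e[1],e[0])))
# keeper/ hook top: width-of-arm edges nose z=.213
for c,o,u in((0,off[0],[(105,235),(155,217),(112,385),(192,365)]),(1,off[1],[(176,227),(230,216),(195,388),(280,365)])):
    print('nose l/r, keeper l/r',[np.round(atz(C[c],np.array(q)/s+o,.214)[:2],4) for q in u])
# slab corners w0
print('slab',np.round([atz(C[0],q,.015)[:2] for q in[(42,107),(133,102),(145,190),(61,195)]],4),np.round([atz(C[1],q,.015)[:2] for q in[(110,107),(202,102),(210,190),(125,195)]],4))
```

```text
FL [0.6263 0.1757 0.2028]
FR [0.6194 0.2294 0.1955]
BR [0.6308 0.2299 0.1996]
BL [0.6385 0.1786 0.2043]
crossbar centre [0.62874067 0.20340117 0.20056137]
len 0.053277542599061 yaw can 7.950876131633502
base edge [0.61000965 0.23696827 0.01      ] [0.734995   0.26487102 0.01      ] 0.12806209811417701 12.584812583205046
base edge [0.62562369 0.16210589 0.01      ] [0.75427774 0.18999853 0.01      ] 0.13164294783401514 12.232603151223488
nose l/r, keeper l/r [array([0.604 , 0.1936]), array([0.5995, 0.2055]), array([0.6427, 0.1937]), array([0.6374, 0.2133])]
nose l/r, keeper l/r [array([0.602 , 0.1884]), array([0.5993, 0.2009]), array([0.6436, 0.1944]), array([0.6375, 0.2147])]
slab [[ 0.4997 -0.0693]
 [ 0.4935  0.051 ]
 [ 0.6117  0.0549]
 [ 0.6188 -0.0637]] [[ 0.4996 -0.0699]
 [ 0.4935  0.0513]
 [ 0.6117  0.0557]
 [ 0.6187 -0.064 ]]
```

The measurements agree with the description:
- **Crossbar:** its top is at z = 0.2006 (expected 0.201) and it is 53 mm long (expected 54).
- **Stand:** the base edge is about 130 mm, and the stand origin is near (0.628, 0.202) with a yaw of 12.4°. The can's yaw is about 8°.
- **Slab:** its side is 120 mm and its centre is at (0.556, -0.007).

Next I grasp.

```bash
cat >> h.py <<'E'
y=np.radians(8.); R8=np.array([[-np.cos(y),-np.sin(y),0],[-np.sin(y),np.cos(y),0],[0,0,-1.]])
t=np.radians(12.4); U=np.array([np.cos(t),np.sin(t),0])
def st(m): print(m,np.round(ctrl.current_tool_pos(),4),'F',np.round(ctrl.current_wrist_force(),1),'w',round(ctrl.current_gripper_width(),4),'g',round(ctrl.current_grip_force(),1),'t',ctrl.current_time_s())
E
python3 - <<'E'
from h import *
ctrl.reach([.6287,.2034,.30],R8); st('above')
ctrl.move_l([.6287,.2034,.190],vel=.12); st('down')
ctrl.gripper_to(.045); st('grip')
C=cam('wrist');save(ctrl.capture('wrist'),'g.png')
E
```

```text
above [0.6284 0.2045 0.2984] F [ 0.8 -0.1  0.6] w 0.0877 g 0.0 t 5.7583
down [0.6291 0.2034 0.1916] F [ 0.4 -0.2  0.4] w 0.0882 g 0.0 t 6.825
grip [0.6287 0.2034 0.1901] F [-0.   0.5  0.2] w 0.0534 g 30.0 t 7.45
```

View pics/g.png

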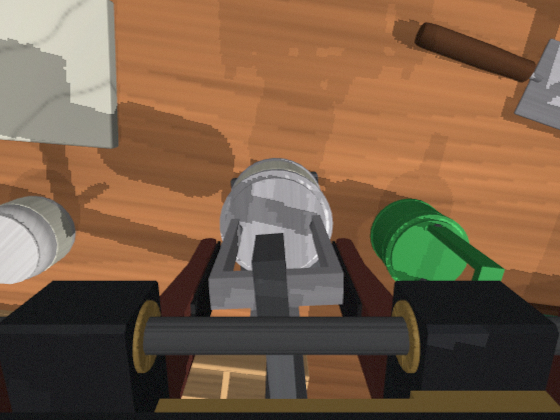

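The picture shows both fingers on the stirrup sides at (215,270) and (345,270), with the hook arm between them. The width of 53.4 mm fits the 54 mm handle. Next I push, lift and draw, checking at each stage.

Run:
```python
from h import *
p=np.array([.6287,.2034,.190]); Z=np.array([0,0,1.])
ctrl.move_l(p+.0015*Z,vel=.03); st('lift1')
a=p+.0205*U+.0015*Z
ctrl.move_l(a,vel=.05);ctrl.wait(.2); st('pushed')
F=np.array(ctrl.current_wrist_force())
if np.linalg.norm(F)<30:
    for h in(.016,.031):
        ctrl.move_l(p+.0205*U+h*Z,vel=.06);ctrl.wait(.1); st(f'lift {h}')
        if np.linalg.norm(ctrl.current_wrist_force())>25: print('STOP');break
    else:
        ctrl.wait(.1);C=cam('wrist');save(ctrl.capture('wrist'),'l.png')
```

```text
lift1 [0.6285 0.2034 0.1907] F [ 0.3  0.1 -3.7] w 0.054 g 30.0 t 7.75
pushed [0.6485 0.2078 0.1917] F [-3.2 -0.1 -1.9] w 0.0538 g 30.0 t 8.5083
lift 0.016 [0.6499 0.208  0.209 ] F [-0.3  0.2  5.8] w 0.0538 g 30.0 t 9.0
lift 0.031 [0.6486 0.2078 0.2201] F [ 0.2 -0.5 -2.7] w 0.054 g 30.0 t 9.5
```

View pics/l.png

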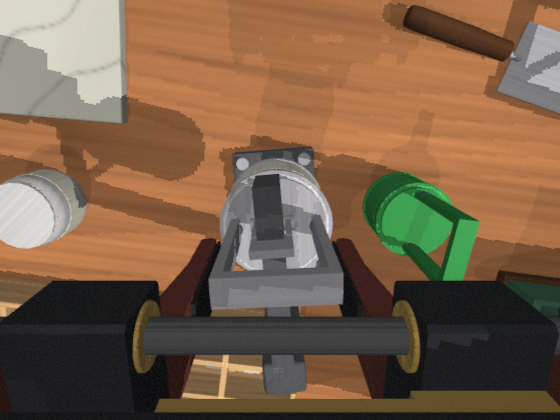

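The lifted crossbar at (277,290) now lies above the nose and keeper at (268,205). The wrist carries about 3 N, the can's weight. Next I draw it off, carry it to above the slab, and look.

Run:
```python
from h import *
p=np.array([.6287,.2034,.190]); Z=np.array([0,0,1.])
ctrl.move_l(p-.095*U+.031*Z,vel=.08); st('drawn')
S=np.array([.556,-.007,0])
ctrl.move_l([S[0]-.02,.06,.221],vel=.15)
ctrl.move_l(S+.190*Z,vel=.12); ctrl.wait(.3); st('over slab')
C=cam('wrist');save(ctrl.capture('wrist'),'o.png')
ctrl.capture('scene')
print([(r['at'],r['conf']) for r in ctrl.place_of('scene','squat_can')],proj(cam('scene'),S+.067*Z))
```

```text
drawn [0.5362 0.183  0.2208] F [ 0.4  0.3 -3.4] w 0.0541 g 30.0 t 11.2417
over slab [ 0.5561 -0.0065  0.1904] F [ 0.2  0.4 -3.1] w 0.0539 g 30.0 t 13.2917
[([220.3, 282.5], 0.83), ([267.8, 186.4], 0.77)] [267.0099168  185.92114302]
```

View pics/o.png

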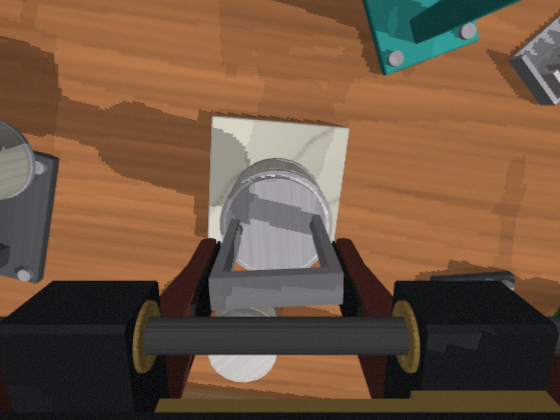

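The can hangs upright at (276,215), centred over the slab, whose corners show at (212,117) and (349,128). The scene camera puts its origin within 1 px of the target. Next I lower it until it touches.

Run:
```python
from h import *
S=np.array([.556,-.007,0]); Z=np.array([0,0,1.])
ctrl.move_l(S+.143*Z,vel=.08); ctrl.wait(.4); st('near')
f0=ctrl.current_wrist_force()[2]; z=.143
while z>.133:
    z-=.001; ctrl.move_l(S+z*Z,vel=.01); ctrl.wait(.15)
    f=ctrl.current_wrist_force()[2]
    if f>f0+3: break
st(f'contact {z:.4f} f0 {f0:.1f}')
if f>f0+3:
    ctrl.gripper_to(.085); st('open')
    ctrl.move_l(S+.30*Z,vel=.15); ctrl.wait(.5); st('up')
C=cam('wrist');save(ctrl.capture('wrist'),'e.png')
a=ctrl.capture('scene');print([(r['at'],r['conf']) for r in ctrl.place_of('scene','squat_can')],proj(cam('scene'),S+.015*Z))
w=cv2.imread('pics/e.png');s=cv2.cvtColor(a,cv2.COLOR_RGB2BGR)[90:290,170:370]
cv2.imwrite('pics/end.png',np.hstack([cv2.resize(w,(400,300)),cv2.resize(s,(300,300),interpolation=cv2.INTER_CUBIC)]))
```

```text
near [ 0.5561 -0.007   0.1433] F [-0.2 -0.4 -3.8] w 0.0539 g 30.0 t 14.575
contact 0.1370 f0 -3.8 [ 0.5563 -0.007   0.1381] F [-0.9 -0.2  5.2] w 0.0538 g 30.0 t 16.975
open [ 0.556  -0.007   0.1369] F [-0.8 -0.1 -0.3] w 0.0852 g 0.0 t 17.6417
up [ 0.556  -0.007   0.2999] F [0.3 0.3 0.4] w 0.0848 g 0.0 t 19.375
[([267.1, 196.8], 0.63)] [267.13119919 198.71619198]
```

View pics/end.png

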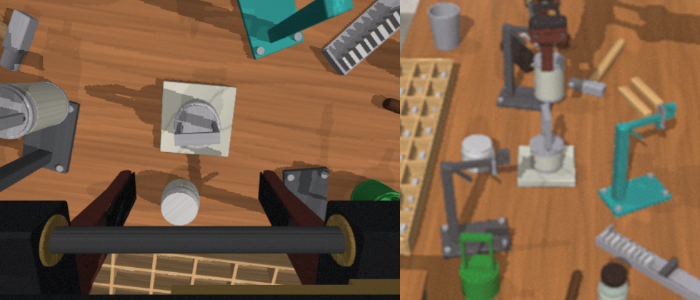

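The squat can stands upright in the middle of the slab, at (197,125) in the wrist half and (546,160) in the scene half. The gripper is clear of it, and the stand and its neighbours are undisturbed.

```bash
python3 -c "
from bench import ctrl
print(ctrl.close_job())"
```

```text
the job is handed in; nothing more can be done
None
```

The squat can is off its hook and standing upright in the middle of the stone slab, released and with the gripper clear; I handed the job in at about 19.5 s of the 38 s allowed, and no verdict was returned.

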